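# Lock the tester's guard and take the key out

## Robot

A 6-joint arm with a two-finger parallel gripper is mounted at the origin on the work surface. World frame = base frame: x ahead of the robot, y to its left, z up, the work surface at z = 0. Lengths are in m, angles in degrees, forces in N, time in s.
With the tool pointing down it reaches from about 0.35 to 0.875 m from the base axis. Payload 4.2 kg.
Tool frame: the origin (TCP) lies between the finger pads; the fingertips stand 25 mm ahead of it and the grasp point (between the pads) lies 6 mm ahead of it (r.tips_ahead is the distance from the TCP to the fingertips, in m); z points along the fingers, y is the direction in which the jaws open and shut (so a half turn about z gives the same grasp; the last joint's range is limited). The gripper opens to 87 mm and grips with 3 to 60 N. Pads are 19 mm wide; open, the fingers measure 117 mm over their backs; the gripper's body (75 mm by 190 mm) begins 51 mm behind the grasp point.
Start: joints at [-57.548, 22.042, 0.453, 0, -68.411, -14.817], TCP at [0.189, -0.596, 0.248] pointing down, gripper open.
Joint ranges: [-179.83, 179.83], [-69.29, 118.12], [-61.27, 80.66], [-181.25, 117.63], [-171.15, -9.14], [-177.46, 177.46]. Speed limits (degrees/s): [159.86, 159.86, 180, 180, 180, 180].

## Interface

Orientations are given as a 3x3 rotation matrix whose columns are the frame's x, y, z axes.
In Python, from station import r, vision, finish_job gives the robot as it stands.
- The arm moves only by the shell command python3 -m jog 'ROWS'. ROWS is a JSON object of lists of equal length, an entry for each row: "rot": the turn, a rotation vector about the world's x, y, z in degrees, a list of three; "delta_pos": the shift along the world's x, y, z in mm, a list of three; "grip": the opening in per cent of the stroke, from 0 (shut) to 100 (fully open). A call has 1 to 10 rows; each row shifts and turns the commanded pose from where the row before left it; what a row does not reach is not made up. A row lasts 1/12 s, in which the tool goes at most 41.7 mm and 7.16 degrees, less where a joint would pass 70% of its speed; a pose out of reach is approached as far as the arm can. A call with a gripper value outside its range is refused whole. The fingers move at their own pace and stop on an object; the grip force is fixed at half the most. Time passes only in rows, so rows that do not move let the fingers close. It gives the time, the measured TCP pose, the force and the opening at its end, in the units of the state.
- r.sense(): the state, without advancing time (a new reading comes with each control period).
- vision.capture(name): name is "side" or "top" or "wrist"; returns a dict with "frame" (384x512x3 uint8, red, green, blue), "K" (3x3 intrinsics, pixels), "xyz" and "orientation" of the camera in the world. Camera axes: x right, y up, looking along -z (the intrinsics and any distortion apply to the point x, -y, -z); pixel columns grow to the right and rows downward; lengths in m; the calibration is good to about 2 mm. A picture is of the moment at which its call begins. There is no depth.
- finish_job(): hands the job in, once; it reports no verdict.
The state is a dict: "time_s": time; "joints": joint angles; "joint_velocities": joint speeds; "effort": joint torques, N m; "tcp_pos": TCP position; "ee_rot": TCP orientation; "wrist_force": force on the tool from outside, world axes, zero at the start; "moment": the same for the moment, N m; "gripper_width": opening from 0.0 (shut) to 1.0 (fully open).
Only numpy, scipy, OpenCV 4.12 (cv2) and the standard library are available. Lean on these libraries where they do the work, as an engineer would, in place of code of your own. Each camera call takes 0.05 s, during which the arm holds its last target. There are 200 camera calls.

## Task

Lock the abrasion tester's guard: turn the key in the lock clockwise (seen from above) until the latch is fully across, then turn it back until it stops, which is the only position where it will come out, and draw it straight up out of the lock. Never force the key against its stops or against the face plate. Then stand the key upright in the slot of the key stand, fully down on its shoulder, let go, and leave the other things on the bench where they are.

Things in the scene. Friction and masses are not known exactly. Their poses are not given: they have to be found in the camera images.
- lock: Guard lock, fixed to the bench: base plate 150 x 250 x 10 mm, a white pedestal 84 mm square, on it an open-sided metal case 62 mm square with a round steel face plate, key in it. Origin: on the lock's vertical turning axis, at bench height; z up. On its -y side, 100 to 185 mm from the axis, a clear guard hood 87 mm high, with a steel keeper 20 mm wide reaching to 58 mm from the axis.
- lock_face (a point): Centre of the face plate's top, 92 mm above the lock's origin; axes as the lock's. The plate (57 mm across, rim 1 mm proud outside 38 mm, 8 mm thick) has an 11.6 mm square bore and a notch 7.8 mm wide reaching to 18 mm. The key's bit passes only through the notch (3 degrees either way). The plate sits at an unknown angle: its notch points along +x give or take 24 degrees.
- lock_stop (a point): Point on the axis 17 mm below the face's top, where the bit turns. A rigid stop meets the bit turned back (counter-clockwise) 1 degree past the notch's middle: pressed lightly on the stop it is free to rise; elsewhere it is held under the plate, with 2 mm of up-and-down play. Radial play of the key is 0.8 mm. Lifted 30 mm it is clear.
- key: Interlock key, loose, 60 g, at first fully in the lock, turned 14 to 66 degrees clockwise from its release position. Origin: on its axis, at the underside of its round shoulder (18 mm across, 4 mm thick), which rests on the face plate when home; z up, +x towards the bit. Below the shoulder: a round shank 10 mm thick to 18 mm, a pilot 8.4 mm thick to 29 mm.
- key_grip (a point): Middle of the key's black bow, a flat plate 34 mm along the key's x, 10 mm thick along its y, 32 mm high; 28 mm above the key's origin (bow from 12 to 44 mm). Axes as the key's.
- key_bit (a point): Middle of the end of the key's bit, 16 mm from the axis along the key's +x and 14 mm below its origin. The bit is a bar 6 mm wide (y) and 8 mm high on this side only. Turning it against a stop with more than 0.2 N m, or pulling or pushing it with more than 25 N, counts as forcing it.
- latch (a joint): Angle (rad) of the flat steel latch tongue, 12 mm wide, reaching 73 mm from the axis out of the case: 0 open, 0.5 fully across in the keeper, at a rigid stop. The bit meets it 69 degrees clockwise of the release position (up to 5 later if it starts above 0), then pushes it clockwise one for one, against 0.06 N m of friction. It stays there when the key turns back.
- stand: Key stand, an aluminium block 70 (x) x 60 (y) x 50 (z) mm fixed to the bench; origin at the centre of its underside.
- stand_slot (a point): Point in the mouth of the stand's slot, at the block's top (50 mm above the bench), where the key's axis belongs; axes as the stand's. The slot is 14 mm wide (y), reaches from 9 mm behind (-x) to 22 mm ahead (+x) of this point, and is 44 mm deep: the key goes in with its bit towards +x and comes to rest with its shoulder on the top.
- screwdriver: Screwdriver lying on the bench, a bystander.
- weight: Brass weight with a knob, 48 mm across, 52 mm high, a bystander.
- sample: Black rubber test disc, 38 mm across, 12 mm thick, a bystander.
- cup: Aluminium cup, 64 mm across, 60 mm high, a bystander.

How it is judged:
By the outcome, as a careful person would: the job done as asked, in the order asked, and still so for the second after the job is handed in, with the robot touching nothing.
It also fails if it takes over 72 s, if anything falls off the work surface, if the arm or the gripper's body presses on something with over 40 N, if the wrist force passes 120 N, or if a joint passes its speed limit or range.

## Working session

There is one attempt and no reset: what is moved stays moved. The work goes in short steps, Python scripts to look and compute and a shell command to move; the robot and the scene stay as the last step left them, time stands still between calls to the robot, and variables do not carry over. Pictures are saved under pics/ and viewed, about 8 in all and at most 12, crops included, and the job is handed in when it is done.

```bash
ls; mkdir -p pics; cat > h.py <<'E'
import numpy as np, cv2, json
from station import r, vision, finish_job
def cap(name,tag=None):
    c=vision.capture(name); 
    if tag:
        cv2.imwrite(f'pics/{tag}.png',c['frame'][:,:,::-1]); np.savez(f'pics/{tag}.npz',K=c['K'],xyz=c['xyz'],R=c['orientation'])
    return c
def load(tag):
    d=np.load(f'pics/{tag}.npz'); return d['K'],d['xyz'],d['R']
def ray(tag,uv):
    K,p,R=load(tag); d=np.linalg.inv(K)@np.array([uv[0],uv[1],1.]); d=R@np.array([d[0],-d[1],-d[2]]); return p,d/np.linalg.norm(d)
def atz(tag,uv,z):
    p,d=ray(tag,uv); return p+d*(z-p[2])/d[2]
def tri(obs):
    A=np.zeros((3,3));b=np.zeros(3)
    for t,uv in obs:
        p,d=ray(t,uv);M=np.eye(3)-np.outer(d,d);A+=M;b+=M@p
    x=np.linalg.solve(A,b); return x,[float(np.linalg.norm((np.eye(3)-np.outer(ray(t,uv)[1],ray(t,uv)[1]))@(x-ray(t,uv)[0])))*1000 for t,uv in obs]
def proj(tag,X):
    K,p,R=load(tag); c=R.T@(np.asarray(X)-p); c=np.array([c[0],-c[1],-c[2]]); u=K@c; return u[:2]/u[2]
E
python3 - <<'E'
from h import *
np.set_printoptions(precision=4,suppress=True)
ims=[]
for n in ['side','top','wrist']:
    c=cap(n,n+'0'); print(n,c.keys(),c['K'].tolist(),c['xyz'],c['orientation'])
    ims.append(c['frame'][:,:,::-1])
cv2.imwrite('pics/st.png',cv2.resize(np.vstack(ims[:2]),None,fx=1,fy=1)[:768])
print(r.sense())
E
```

```text
pics
side dict_keys(['frame', 'K', 'xyz', 'orientation']) [[358.2038789673813, 0.0, 255.2935589166017], [0.0, 358.2038789673813, 190.0214041362473], [0.0, 0.0, 1.0]] [0.0838 0.4903 0.6721] [[-0.6978  0.4615 -0.5478]
 [-0.7162 -0.4398  0.5418]
 [ 0.0091  0.7704  0.6375]]
top dict_keys(['frame', 'K', 'xyz', 'orientation']) [[419.0784598019575, 0.0, 255.31515151118697], [0.0, 419.0784598019575, 191.90846754130322], [0.0, 0.0, 1.0]] [ 0.3429 -0.0074  1.352 ] [[ 0.005   0.9884 -0.1516]
 [-1.      0.0048 -0.0018]
 [-0.0011  0.1516  0.9884]]
wrist dict_keys(['frame', 'K', 'xyz', 'orientation']) [[321.71102268026556, 0.0, 253.10462912722716], [0.0, 321.71102268026556, 192.66484829703086], [0.0, 0.0, 1.0]] [ 0.1131 -0.6202  0.384 ] [[-0.3032 -0.9122 -0.2757]
 [ 0.9529 -0.2896 -0.0898]
 [ 0.0021 -0.29    0.957 ]]
{'time_s': 0.15, 'joints': array([-57.5476,  22.0811,   0.3972,  -0.0178, -68.413 , -14.8136]), 'joint_velocities': array([-0.0438, -0.0996,  0.2185,  0.0161, -0.0734, -0.0872]), 'effort': array([  0.0002, -39.1054,  18.7587,   4.2223,   0.0123,  -0.0001]), 'tcp_pos': array([ 0.1892, -0.5952,  0.2467]), 'ee_rot': array([[-0.953 , -0.3029, -0.0007],
       [-0.3029,  0.953 ,  0.0016],
       [ 0.0002,  0.0017, -1.    ]]), 'wrist_force': array([ 0.2949,  0.1621, -0.2694]), 'moment': array([ 0.    ,  0.0326, -0.0149]), 'gripper_width': 0.9999477948261136}
```

View pics/top0.png

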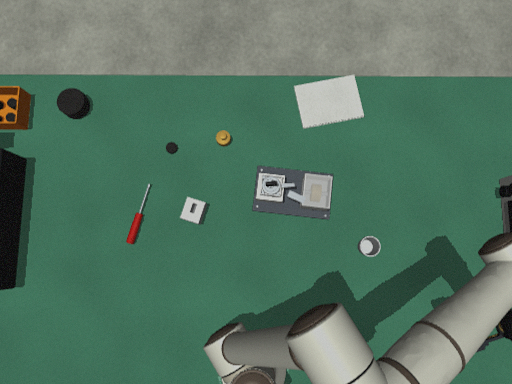

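View pics/side0.png

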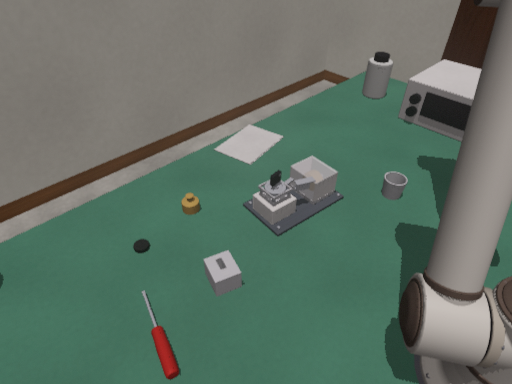

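The top view shows the lock at about (270,186) with the hood to its right, the stand at (193,210), the screwdriver, sample, weight and cup. The side view shows the key bow at (276,178) and the stand top at (222,265).

```bash
python3 - <<'E'
from h import *
t=cv2.imread('pics/top0.png');s=cv2.imread('pics/side0.png')
f=lambda im,x,y,w,h,k:cv2.resize(im[y:y+h,x:x+w],None,fx=k,fy=k,interpolation=cv2.INTER_CUBIC)
a=np.hstack([f(t,250,160,90,60,5),f(t,175,190,40,60,5)[:300]])
b=np.hstack([f(s,240,160,110,70,4)[:, :440],f(s,195,245,52,70,4)])
W=max(a.shape[1],b.shape[1]);p=lambda m:cv2.copyMakeBorder(m,0,0,0,W-m.shape[1],cv2.BORDER_CONSTANT)
cv2.imwrite('pics/comp.png',np.vstack([p(a),p(b)]));print(a.shape,b.shape)
E
```

```text
(300, 650, 3) (280, 648, 3)
```

View pics/comp.png

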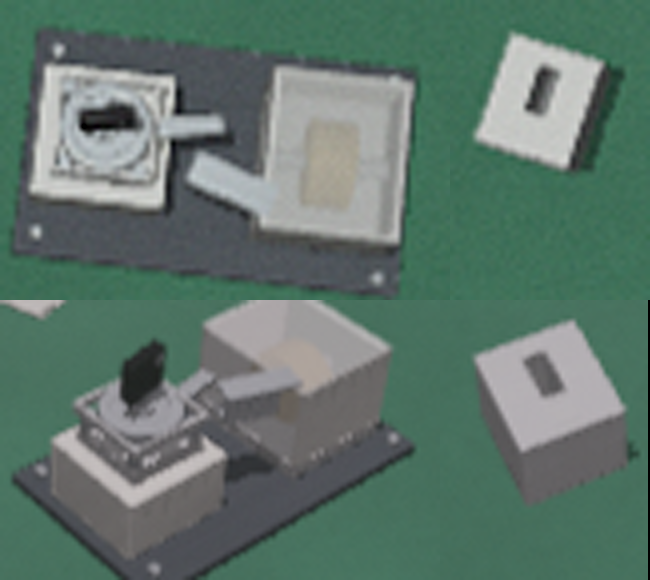

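```bash
python3 - <<'E'
from h import *
np.set_printoptions(precision=4,suppress=True)
T=lambda u,v,x,y:(x,y)
print('bow',tri([('top0',(250+110/5,160+118/5)),('side0',(240+142/4,160+75/4))]))
print('face',tri([('top0',(250+107/5,160+126/5)),('side0',(240+143/4,160+106/4))]))
print('slot',tri([('top0',(175+93/5,190+91/5)),('side0',(195+(545-440)/4,245+73/4))]))
for z,uv in [(.092,(250+107/5,160+126/5)),(.05,(175+93/5,190+91/5)),(.05,(175+92/5,190+20))]: print(atz('top0',uv,z))
for p in [(535,112),(550,70),(513,33),(605,62),(575,170),(475,137)]:
    print(p,atz('top0',(175+(p[0]-450)/5,190+p[1]/5),.05))
# hand-eye
s=r.sense();K,p,R=load('wrist0');E=s['ee_rot'];print('cam in tool',E.T@(p-s['tcp_pos']),E.T@R)
E
```

```text
bow (array([ 0.5596, -0.0542,  0.1131]), [1.4433010783504345, 1.4433010783504094])
face (array([ 0.558 , -0.0538,  0.089 ]), [0.5420738105154788, 0.542073810515395])
slot (array([0.4911, 0.1885, 0.0474]), [0.8072696387846372, 0.8072696387845884])
[ 0.5571 -0.054   0.092 ]
[0.4902 0.1876 0.05  ]
[0.4845 0.188  0.05  ]
(535, 112) [0.477  0.1922 0.05  ]
(550, 70) [0.5034 0.1836 0.05  ]
(513, 33) [0.5267 0.2074 0.05  ]
(605, 62) [0.5086 0.1492 0.05  ]
(575, 170) [0.4409 0.1663 0.05  ]
(475, 137) [0.4611 0.2292 0.05  ]
cam in tool [ 0.0802 -0.0005 -0.1372] [[ 0.0003  0.957   0.2901]
 [ 1.     -0.0001 -0.0004]
 [-0.0004  0.2901 -0.957 ]]
```

```bash
python3 -m jog '{"delta_pos":[[23,33.8,2],[23,33.8,2],[23,33.8,2],[23,33.8,2],[23,33.8,2],[23,33.8,2],[23,33.8,2],[23,33.8,2]],"rot":[[0,0,4.7],[0,0,4.7],[0,0,4.7],[0,0,4.7],[0,0,4.7],[0,0,4.7],[0,0,4.7],[0,0,4.7]],"grip":[100,100,100,100,100,100,100,100]}'
python3 -m jog '{"delta_pos":[[23,33.8,2],[23,33.8,2],[23,33.8,2],[23,33.8,2],[23,33.8,2],[23,33.8,2],[23,33.8,2],[23,33.8,2],[0,0,0],[0,0,0]],"rot":[[0,0,4.7],[0,0,4.7],[0,0,4.7],[0,0,4.7],[0,0,4.7],[0,0,4.7],[0,0,4.7],[0,0,4.7],[0,0,0],[0,0,0]],"grip":[100,100,100,100,100,100,100,100,100,100]}'
python3 - <<'E'
from h import *
c=cap('wrist','w1'); cv2.imwrite('pics/w1z.png',cv2.resize(c['frame'][:,:,::-1],None,fx=1.5,fy=1.5,interpolation=cv2.INTER_CUBIC))
E
```

```text
time_s: 0.82
tcp_pos: [0.3739, -0.3233, 0.2636]
ee_rot: [[-0.567, -0.824, 0.0], [-0.824, 0.567, 0.0], [-0.0, 0.0, -1.0]]
wrist_force: [1.4, 0.0, -0.2]
gripper_width: 1.0
time_s: 1.65
tcp_pos: [0.5581, -0.0529, 0.2787]
ee_rot: [[0.052, -0.999, -0.001], [-0.999, -0.052, 0.0], [-0.0, 0.001, -1.0]]
wrist_force: [0.1, -0.4, -0.5]
gripper_width: 0.997
```

View pics/w1z.png

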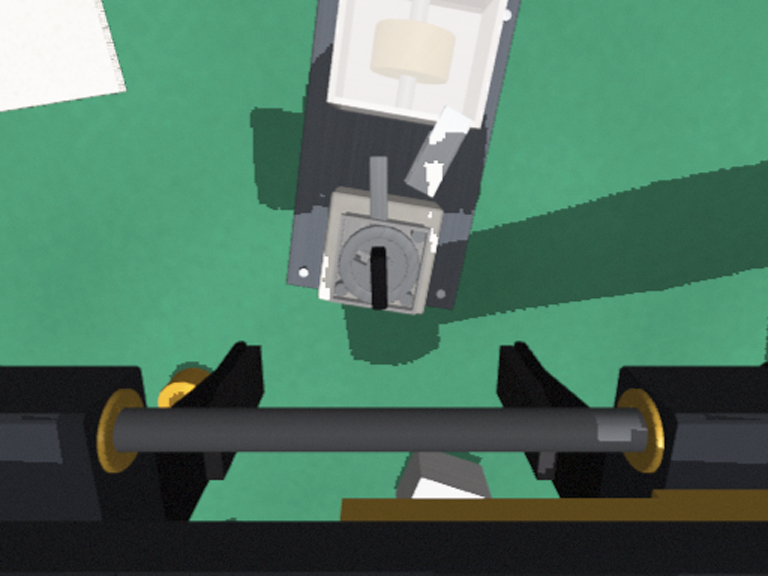

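The wrist view shows the key's bow at (378,278) in the 1.5x picture, running almost along the image's vertical. The notch in the face plate is at about (360,257). I'll go lower for a closer look.

```bash
python3 -m jog '{"delta_pos":[[0,0,-35],[0,0,-35],[0,0,0],[0,0,0]],"rot":[[0,0,0],[0,0,0],[0,0,0],[0,0,0]],"grip":[100,100,100,100]}'
python3 - <<'E'
from h import *
c=cap('wrist','w2'); print(c['xyz'])
X=[.558,-.054,.092];a=proj('w1',X);b=proj('w2',X);print(a,b)
f=lambda t,p,w,k:cv2.resize(cv2.imread(f'pics/{t}.png')[int(p[1])-w:int(p[1])+w,int(p[0])-w:int(p[0])+w],None,fx=k,fy=k,interpolation=cv2.INTER_CUBIC)
cv2.imwrite('pics/w12.png',np.hstack([f('w1',a,40,5),f('w2',b,50,4)]))
E
```

```text
time_s: 2.03
tcp_pos: [0.5559, -0.0562, 0.2086]
ee_rot: [[0.048, -0.999, -0.004], [-0.999, -0.048, -0.001], [0.001, 0.004, -1.0]]
wrist_force: [-0.2, 0.6, 0.2]
gripper_width: 0.997
[ 0.56050616 -0.1365942   0.34609227]
[252.73895152 175.15230929] [249.67393961 199.2312598 ]
```

View pics/w12.png

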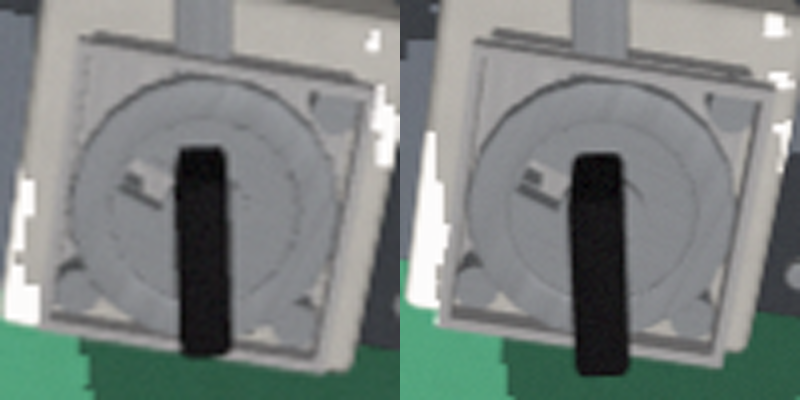

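```bash
python3 - <<'E'
from h import *
np.set_printoptions(precision=4,suppress=True)
P=lambda x,y:(199+(x-400)/4,149+y/4)
Q=lambda x,y:(212+x/5,135+y/5)
print('bow',tri([('w1',Q(204,267)),('w2',P(599,287)) ,('top0',(250+108/5,160+117/5))]))
print('plate',tri([('w1',Q(203,203)),('w2',P(602,203)),('side0',(240+143/4,160+106/4))]), atz('w2',P(602,203),.092))
a=atz('w2',P(596,200),.136);b=atz('w2',P(602,375),.136);print('bow dir',a,b,np.degrees(np.arctan2(*(a-b)[1::-1])), (a+b)/2, np.linalg.norm(a-b))
for l,rr in [((570,200),(622,200)),((577,375),(628,375))]: print(atz('w2',P(*l),.136),atz('w2',P(*rr),.136))
c=atz('w2',P(602,203),.092)
for p in [(525,172),(530,160),(520,184)]:
    n=atz('w2',P(*p),.092);print('notch',n-c,np.degrees(np.arctan2(*(n-c)[1::-1])),np.linalg.norm(n-c))
# case edges
a=atz('w2',P(478,40),.092);b=atz('w2',P(770,95),.092);print('case edge',np.degrees(np.arctan2(*(a-b)[1::-1])),np.linalg.norm(a-b))
s=r.sense();print(s['tcp_pos'],s['ee_rot'])
im=cv2.imread('pics/w2.png').astype(int).sum(2);ys,xs=np.where(im[180:250,230:270]<150);pts=np.c_[xs+230,ys+180].astype(np.float32);print(cv2.minAreaRect(pts))
E
```

```text
bow (array([ 0.5572, -0.0522,  0.134 ]), [0.764494525093902, 1.270569631540912, 2.0344592023299577])
plate (array([ 0.5581, -0.0529,  0.0897]), [0.05866617853268831, 0.11314377908245775, 0.09720976584006123]) [ 0.5581 -0.0535  0.092 ]
bow dir [ 0.5596 -0.0684  0.136 ] [ 0.5571 -0.0356  0.136 ] -85.62388249033664 [ 0.5583 -0.052   0.136 ] 0.03294137043431154
[ 0.564  -0.0682  0.136 ] [ 0.5551 -0.0686  0.136 ]
[ 0.5615 -0.0354  0.136 ] [ 0.5524 -0.0358  0.136 ]
notch [ 0.0162 -0.006   0.    ] -20.293977917583153 0.017223716129146926
notch [ 0.0152 -0.0086  0.    ] -29.490649816956214 0.017462560184409958
notch [ 0.0171 -0.0033  0.    ] -11.031354240357336 0.017436620369173646
case edge -8.154339197895224 0.05987226744567831
[ 0.5576 -0.0559  0.2107] [[ 0.0487 -0.9988  0.0007]
 [-0.9988 -0.0487 -0.0011]
 [ 0.0012 -0.0006 -1.    ]]
((248.21792602539062, 215.01226806640625), (54.426841735839844, 13.465539932250977), 87.51044464111328)
```

```bash
python3 -m jog '{"delta_pos":[[0.5,2.7,-20],[0,0,-25],[0,0,-20],[0,0,-15],[0,0,-5],[0,0,0],[0,0,0],[0,0,0]],"rot":[[0,0,1.6],[0,0,0],[0,0,0],[0,0,0],[0,0,0],[0,0,0],[0,0,0],[0,0,0]],"grip":[30,30,30,30,30,30,30,30]}'
python3 - <<'E'
from h import *
np.set_printoptions(precision=4,suppress=True)
s=r.sense();print(s['tcp_pos'],s['ee_rot'],s['wrist_force'],s['moment'],s['gripper_width'])
c=cap('wrist','w3');cv2.imwrite('pics/w3z.png',cv2.resize(c['frame'][150:330,170:340,::-1],None,fx=4,fy=3.3,interpolation=cv2.INTER_CUBIC))
E
```

```text
time_s: 2.75
tcp_pos: [0.5593, -0.0522, 0.1267]
ee_rot: [[0.077, -0.997, 0.004], [-0.997, -0.077, 0.0], [0.0, -0.004, -1.0]]
wrist_force: [0.3, -0.5, -0.2]
gripper_width: 0.477
[ 0.5593 -0.0522  0.1267] [[ 0.0775 -0.997   0.0041]
 [-0.997  -0.0775  0.0002]
 [ 0.0001 -0.0041 -1.    ]] [ 0.2596 -0.5406 -0.1904] [0.009  0.1041 0.0086] 0.4765694925469788
```

View pics/w3z.png

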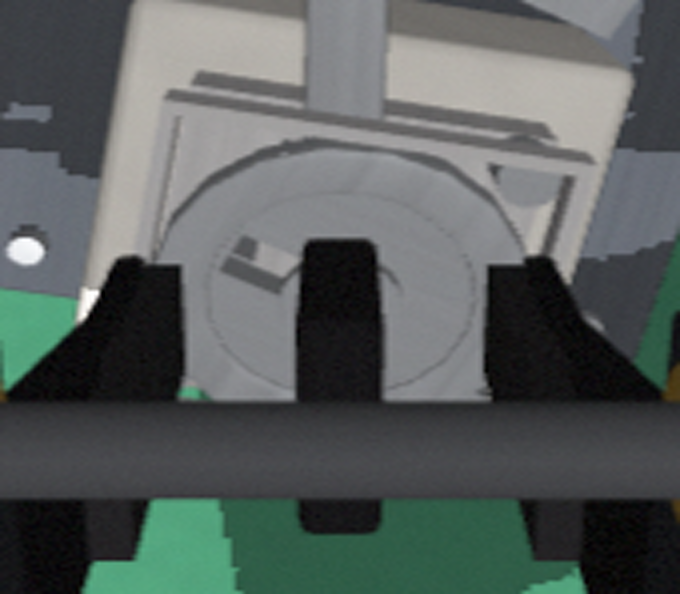

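The bow, at columns 297–383, sits centred between the fingers at 185 and 487. It is aligned, so I'll close.

```bash
python3 -m jog '{"delta_pos":[[0,0,0],[0,0,0],[0,0,0],[0,0,0],[0,0,0],[0,0,0],[0,0,0],[0,0,0],[0,0,0],[0,0,0]],"rot":[[0,0,0],[0,0,0],[0,0,0],[0,0,0],[0,0,0],[0,0,0],[0,0,0],[0,0,0],[0,0,0],[0,0,0]],"grip":[20,15,10,5,0,0,0,0,0,0]}'
cat > s.py <<'E'
from h import *
np.set_printoptions(precision=4,suppress=True)
a=[]
for i in range(4):
    s=r.sense();a.append(np.r_[s['tcp_pos']*1000,s['wrist_force'],s['moment'],np.degrees(np.arctan2(s['ee_rot'][1,0],s['ee_rot'][0,0])),s['gripper_width']]); vision.capture('wrist')
a=np.array(a);print(s['time_s']);m=a.mean(0);print('pos',m[:3],'F',m[3:6],'M',m[6:9],'yaw',m[9],'g',m[10],'std',a.std(0)[[0,1,2,3,8,9]])
E
python3 s.py
```

```text
time_s: 3.63
tcp_pos: [0.5581, -0.0521, 0.1248]
ee_rot: [[0.077, -0.997, 0.0], [-0.997, -0.077, -0.0], [0.0, -0.0, -1.0]]
wrist_force: [0.7, -0.4, 1.9]
gripper_width: 0.112
3.7833
pos [558.0474 -52.0699 124.7368] F [0.1668 0.0359 2.1329] M [ 0.116   0.1161 -0.025 ] yaw -85.55781403769718 g 0.11119462596966836 std [0.0094 0.0155 0.0115 0.434  0.0292 0.0022]
```

```bash
python3 -m jog '{"delta_pos":[[0,0,0.7],[0,0,0],[0,0,0],[0,0,0],[0,0,0],[0,0,0],[0,0,0],[0,0,0]],"rot":[[0,0,0],[0,0,-2],[0,0,-2],[0,0,-2],[0,0,-2],[0,0,-2],[0,0,0],[0,0,0]],"grip":[0,0,0,0,0,0,0,0]}'; python3 s.py
python3 -m jog '{"delta_pos":[[0,0,0],[0,0,0],[0,0,0],[0,0,0],[0,0,0],[0,0,0],[0,0,0]],"rot":[[0,0,-2],[0,0,-2],[0,0,-2],[0,0,-2],[0,0,-2],[0,0,0],[0,0,0]],"grip":[0,0,0,0,0,0,0]}'; python3 s.py
```

```text
time_s: 4.5
tcp_pos: [0.5581, -0.0523, 0.125]
ee_rot: [[-0.096, -0.995, 0.0], [-0.995, 0.096, -0.0], [0.0, -0.0, -1.0]]
wrist_force: [2.6, -1.1, -1.2]
gripper_width: 0.109
4.65
pos [558.0989 -52.2234 125.0354] F [ 2.1504 -1.4841 -1.1118] M [-0.3875 -0.5542  0.0398] yaw -95.52313025945622 g 0.11191779566206111 std [0.0039 0.0388 0.0595 0.3033 0.0235 0.0079]
time_s: 5.28
tcp_pos: [0.5587, -0.0523, 0.1255]
ee_rot: [[-0.267, -0.964, 0.002], [-0.964, 0.267, -0.0], [-0.0, -0.002, -1.0]]
wrist_force: [4.0, -2.8, -1.9]
gripper_width: 0.11
5.4333
pos [558.5893 -52.2336 125.4543] F [ 4.3374 -2.6985 -2.2192] M [-0.8769 -1.2856  0.0229] yaw -105.49631773124196 g 0.11282444791988244 std [0.0849 0.0391 0.0116 0.2193 0.0421 0.0079]
```

```bash
python3 -m jog '{"delta_pos":[[0,0,0],[0,0,0],[0,0,0],[0,0,0],[0,0,0],[0,0,0],[0,0,0]],"rot":[[0,0,-2],[0,0,-2],[0,0,-2],[0,0,-2],[0,0,-1],[0,0,0],[0,0,0]],"grip":[0,0,0,0,0,0,0]}'; python3 s.py
python3 - <<'E'
from h import *
c=cap('wrist','w4');cv2.imwrite('pics/w4z.png',cv2.resize(c['frame'][60:300,140:380,::-1],None,fx=2.4,fy=2.4,interpolation=cv2.INTER_CUBIC))
E
```

```text
time_s: 6.07
tcp_pos: [0.5581, -0.0521, 0.1254]
ee_rot: [[-0.415, -0.91, 0.001], [-0.91, 0.415, -0.0], [-0.0, -0.001, -1.0]]
wrist_force: [4.2, -2.7, -2.2]
gripper_width: 0.116
6.2167
pos [558.099  -52.0719 125.4055] F [ 3.9801 -2.4487 -1.8078] M [-0.8044 -1.2456  0.0675] yaw -114.52777269540759 g 0.1129990850819326 std [0.025  0.0172 0.0034 0.1679 0.0075 0.0068]
```

View pics/w4z.png

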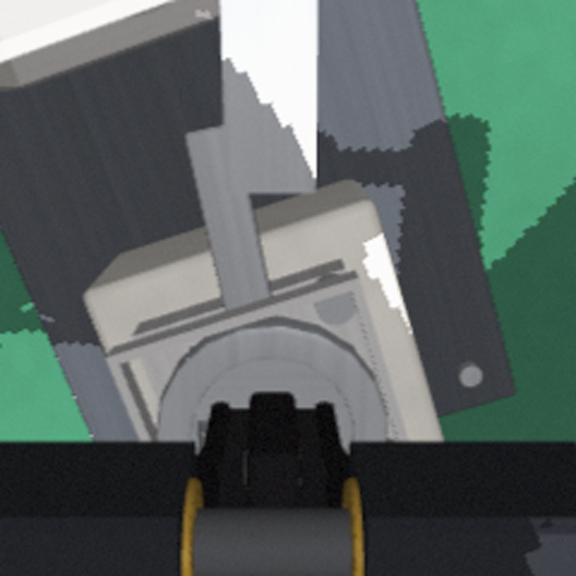

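The latch tongue at (235,210) has swung to the keeper. Small steps now, watching the moment.

```bash
for i in 1 2 ; do python3 -m jog '{"delta_pos":[[0,0,0],[0,0,0],[0,0,0]],"rot":[[0,0,-1],[0,0,0],[0,0,0]],"grip":[0,0,0]}' | head -1; python3 s.py; done
```

```text
time_s: 6.57
6.7167
pos [558.0071 -52.0499 125.3631] F [ 4.2926 -2.2792 -1.6784] M [-0.7019 -1.2964  0.0574] yaw -115.55966856150295 g 0.11291836241739348 std [0.0111 0.0186 0.0119 0.3761 0.026  0.0018]
time_s: 7.02
7.1667
pos [557.972  -52.068  125.3339] F [ 4.3995 -2.3488 -0.7302] M [-0.6755 -1.3333  0.0393] yaw -116.56238900301668 g 0.1113822315531168 std [0.0096 0.0106 0.0072 0.4314 0.0301 0.004 ]
```

```bash
sed -i 's/range(4)/range(8)/' s.py; for i in 1 2 ; do python3 -m jog '{"delta_pos":[[0,0,0],[0,0,0],[0,0,0]],"rot":[[0,0,-0.6],[0,0,0],[0,0,0]],"grip":[0,0,0]}' | head -1; python3 s.py; done
```

```text
time_s: 7.47
7.8167
pos [557.9417 -52.0762 125.3059] F [ 4.5792 -2.0794 -0.5792] M [-0.6423 -1.3609  0.0423] yaw -117.16323163960215 g 0.11007092735560171 std [0.0109 0.0107 0.0095 0.7568 0.0312 0.0015]
time_s: 8.12
8.4667
pos [557.9272 -52.085  125.2896] F [ 4.4472 -1.9197 -0.4851] M [-0.6098 -1.4112  0.0522] yaw -117.7632481635845 g 0.11217507984614875 std [0.0119 0.0095 0.0143 0.6156 0.0348 0.0019]
```

```bash
for i in 1 2 ; do python3 -m jog '{"delta_pos":[[0,0,0],[0,0,0]],"rot":[[0,0,-0.6],[0,0,0]],"grip":[0,0]}' | head -1; python3 s.py; done
```

```text
time_s: 8.68
9.0333
pos [557.9021 -52.0895 125.2771] F [ 4.3483 -1.8226 -0.2674] M [-0.589  -1.4569  0.049 ] yaw -118.37028164838297 g 0.11215646343021043 std [0.0075 0.0101 0.0098 0.3858 0.0271 0.011 ]
time_s: 9.25
9.6
pos [557.8954 -52.0977 125.2629] F [ 4.4727 -1.7749 -0.3955] M [-0.5986 -1.4401  0.0646] yaw -118.9693639852028 g 0.11194268461605192 std [0.0105 0.012  0.0126 0.3369 0.0333 0.0074]
```

```bash
for i in 1 2 3; do python3 -m jog '{"delta_pos":[[0,0,0],[0,0,0]],"rot":[[0,0,-0.6],[0,0,0]],"grip":[0,0]}' | head -1; python3 s.py; done
```

```text
time_s: 9.82
10.1667
pos [557.8931 -52.0979 125.2664] F [ 4.7548 -2.0727 -0.2474] M [-0.6026 -1.4653  0.0535] yaw -119.56892351985258 g 0.1125620178133887 std [0.0126 0.0131 0.0113 0.3401 0.0267 0.0066]
time_s: 10.38
10.7333
pos [557.8943 -52.1011 125.2682] F [ 4.1795 -1.8179  0.1422] M [-0.601  -1.4499  0.0633] yaw -120.1691700475632 g 0.11217915817966961 std [0.0146 0.0122 0.0085 0.5151 0.0195 0.0066]
time_s: 10.95
11.3
pos [557.8968 -52.1111 125.2742] F [ 4.9796 -2.017  -0.3244] M [-0.6026 -1.4464  0.0666] yaw -120.76987195032976 g 0.11143047668190385 std [0.0114 0.0084 0.0154 0.6452 0.0377 0.006 ]
```

```bash
for i in 1 2 3; do python3 -m jog '{"delta_pos":[[0,0,0],[0,0,0]],"rot":[[0,0,-0.5],[0,0,0]],"grip":[0,0]}' | head -1; python3 s.py; done
```

```text
time_s: 11.52
11.8667
pos [557.9006 -52.1158 125.2684] F [ 4.8873 -1.9227 -0.0581] M [-0.6051 -1.4619  0.0497] yaw -121.26978679925953 g 0.11224249622295127 std [0.0095 0.0088 0.0043 0.4873 0.0242 0.0051]
time_s: 12.08
12.4333
pos [557.8943 -52.1173 125.2706] F [ 4.6046 -2.0895 -0.189 ] M [-0.6167 -1.4603  0.0456] yaw -121.76871609442556 g 0.11175368709660342 std [0.0084 0.0118 0.0097 0.4101 0.0355 0.0034]
time_s: 12.65
13.0
pos [557.8874 -52.125  125.267 ] F [ 4.7016 -1.9751 -0.2233] M [-0.601  -1.4711  0.0571] yaw -122.26972950381268 g 0.11263842616205084 std [0.008  0.0073 0.0107 0.6701 0.035  0.0046]
```

```bash
python3 - <<'E'
from h import *
c=cap('wrist','w5');cv2.imwrite('pics/w5z.png',cv2.resize(c['frame'][40:240,140:380,::-1],None,fx=3,fy=3,interpolation=cv2.INTER_CUBIC))
E
```

```text
(no output)
```

View pics/w5z.png

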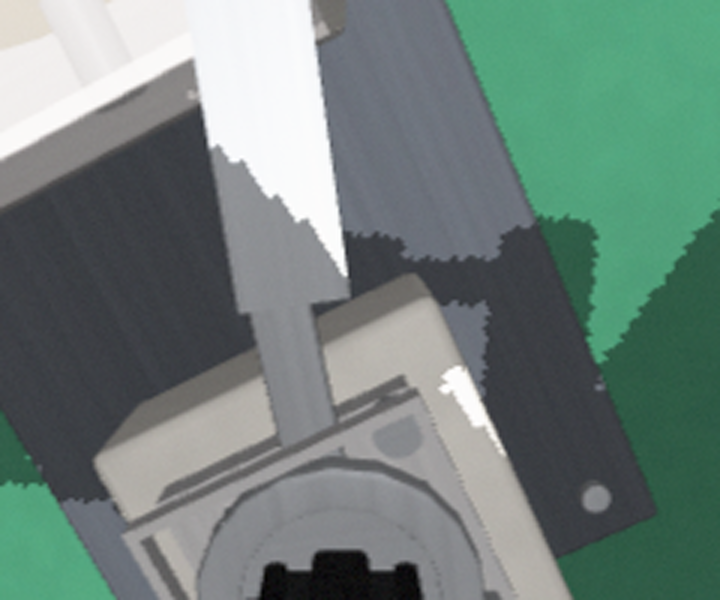

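The tongue in the keeper mouth (252–318) is still slightly left of the keeper's middle (240–348), so it has roughly 2–3° to go. That agrees with the torque still being at friction level.

```bash
for i in 1 2 3; do python3 -m jog '{"delta_pos":[[0,0,0],[0,0,0]],"rot":[[0,0,-0.5],[0,0,0]],"grip":[0,0]}' | head -1; python3 s.py; done
```

```text
time_s: 13.27
13.6167
pos [557.8942 -52.1269 125.2751] F [ 4.6501 -2.1089 -0.3092] M [-0.6105 -1.4649  0.0643] yaw -122.76769180919388 g 0.11210576037980285 std [0.0153 0.0126 0.0101 0.2987 0.033  0.0057]
time_s: 13.83
14.1833
pos [557.8884 -52.1289 125.2703] F [ 4.8641 -1.8917  0.1065] M [-0.6292 -1.4724  0.0506] yaw -123.26857401094487 g 0.11325079998455302 std [0.0137 0.0136 0.0139 0.6677 0.0231 0.0053]
time_s: 14.4
14.75
pos [557.901  -52.1346 125.2745] F [ 4.7478 -1.8803  0.0483] M [-0.6469 -1.4706  0.0756] yaw -123.76763828199104 g 0.11097449859364304 std [0.0113 0.0123 0.009  0.5127 0.0162 0.0062]
```

```bash
for i in 1 2 3; do python3 -m jog '{"delta_pos":[[0,0,0],[0,0,0]],"rot":[[0,0,-0.4],[0,0,0]],"grip":[0,0]}' | head -1; python3 s.py; done
```

```text
time_s: 14.97
15.3167
pos [557.8879 -52.1397 125.2735] F [ 4.5687 -1.9951 -0.0696] M [-0.634  -1.4727  0.0419] yaw -124.16762642976464 g 0.11162979901469323 std [0.0107 0.0188 0.0162 0.4839 0.0279 0.0047]
time_s: 15.53
15.8833
pos [557.8858 -52.1544 125.2657] F [ 4.5777 -2.0383  0.1488] M [-0.6378 -1.4696  0.0683] yaw -124.56874487170806 g 0.11315292056898521 std [0.0078 0.0084 0.0186 0.5115 0.0203 0.0046]
time_s: 16.1
16.45
pos [557.8873 -52.1451 125.2721] F [ 4.7436 -1.9046 -0.2099] M [-0.6501 -1.477   0.0448] yaw -124.96791809594049 g 0.11167640508102913 std [0.0097 0.0118 0.0157 0.4903 0.0387 0.0056]
```

```bash
python3 - <<'E'
from h import *
c=cap('wrist','w6')
for t in ['w4','w5','w6']:
    g=cv2.cvtColor(cv2.imread(f'pics/{t}.png'),cv2.COLOR_BGR2GRAY).astype(float)
    for v in (160,168,176):
        row=g[v-1:v+2,215:260].mean(0);d=np.diff(row);print(t,v,[(215+i,int(d[i])) for i in np.argsort(-abs(d))[:6]])
E
```

```text
w4 160 [(np.int64(248), 42), (np.int64(246), -20), (np.int64(227), 18), (np.int64(247), 16), (np.int64(226), 8), (np.int64(245), -7)]
w4 168 [(np.int64(250), 33), (np.int64(228), -31), (np.int64(249), 26), (np.int64(227), -21), (np.int64(248), -10), (np.int64(247), -8)]
w4 176 [(np.int64(230), -32), (np.int64(229), -19), (np.int64(251), 19), (np.int64(249), -14), (np.int64(256), -13), (np.int64(252), 8)]
w5 160 [(np.int64(248), 32), (np.int64(247), 26), (np.int64(226), 15), (np.int64(227), 11), (np.int64(245), -10), (np.int64(246), -8)]
w5 168 [(np.int64(249), 35), (np.int64(227), -26), (np.int64(250), 20), (np.int64(228), -17), (np.int64(247), -13), (np.int64(229), 11)]
w5 176 [(np.int64(229), -31), (np.int64(249), -19), (np.int64(250), -17), (np.int64(228), -12), (np.int64(257), 10), (np.int64(230), -9)]
w6 160 [(np.int64(247), 36), (np.int64(226), 23), (np.int64(248), 19), (np.int64(245), -15), (np.int64(218), 9), (np.int64(216), 8)]
w6 168 [(np.int64(249), 42), (np.int64(227), -28), (np.int64(247), -20), (np.int64(248), 14), (np.int64(226), -10), (np.int64(221), 10)]
w6 176 [(np.int64(229), -33), (np.int64(249), -23), (np.int64(250), -20), (np.int64(228), -16), (np.int64(254), 11), (np.int64(253), 9)]
```

The latch edges stay fixed in the wrist image while the tool turned 2.7°, so the latch is still moving with the key and nothing is slipping. Continue.

```bash
for i in 1 2 3; do python3 -m jog '{"delta_pos":[[0,0,0],[0,0,0]],"rot":[[0,0,-0.4],[0,0,0]],"grip":[0,0]}' | head -1; python3 s.py; done
```

```text
time_s: 16.72
17.0667
pos [557.8971 -52.1511 125.2735] F [ 4.8625 -1.9314 -0.2336] M [-0.662  -1.4791  0.0733] yaw -125.36710408757644 g 0.11263470767345089 std [0.0118 0.0123 0.0087 0.3429 0.0337 0.005 ]
time_s: 17.28
17.6333
pos [557.886  -52.1645 125.2715] F [ 4.5508 -2.0563 -0.1178] M [-0.6628 -1.4602  0.05  ] yaw -125.76736587674478 g 0.11203763592779478 std [0.0101 0.0099 0.0094 0.3683 0.01   0.005 ]
time_s: 17.85
18.2
pos [557.9013 -52.1798 125.276 ] F [ 4.4297 -2.1972 -0.443 ] M [-0.6978 -1.4804  0.0478] yaw -126.16675313088707 g 0.11230647893730464 std [0.01   0.0086 0.0114 0.5588 0.0235 0.0038]
```

```bash
sed -i 's/range(8)/range(5)/' s.py; for i in 1 2 3 4; do python3 -m jog '{"delta_pos":[[0,0,0],[0,0,0]],"rot":[[0,0,-0.4],[0,0,0]],"grip":[0,0]}' | head -1; python3 s.py; done
```

```text
time_s: 18.42
18.6167
pos [557.9336 -52.2113 125.2742] F [ 4.7991 -2.4158 -0.2875] M [-0.7378 -1.5143  0.055 ] yaw -126.56456087037775 g 0.11116277420796208 std [0.0091 0.0081 0.0057 0.5669 0.019  0.004 ]
time_s: 18.83
19.0333
pos [557.9891 -52.2546 125.2964] F [ 5.0964 -2.5476 -0.0314] M [-0.8024 -1.5332  0.0712] yaw -126.96681270699 g 0.113336134595558 std [0.0083 0.0164 0.0124 0.2231 0.0233 0.006 ]
time_s: 19.25
19.45
pos [558.0147 -52.2993 125.2933] F [ 5.1511 -2.9103 -0.3507] M [-0.8495 -1.5994  0.0529] yaw -127.36470758049893 g 0.1125277183988029 std [0.0125 0.0107 0.0059 0.6367 0.0219 0.005 ]
time_s: 19.67Traceback (most recent call last):
  File "s.py", line 5, in <module>
    s=r.sense();a.append(np.r_[s['tcp_pos']*1000,s['wrist_force'],s['moment'],np.degrees(np.arctan2(s['ee_rot'][1,0],s['ee_rot'][0,0])),s['gripper_width']]); vision.capture('wrist')
                                                                                                                                                              ~~~~~~~~~~~~~~^^^^^^^^^
ValueError: 200 camera calls are used up
```

```bash
sed -i "s/; vision.capture('wrist')//; s/range(5)/range(1)/" s.py; python3 s.py
python3 - <<'E'
from h import *
a=cv2.imread('pics/w1.png')[95:165,215:285];b=cv2.imread('pics/w6.png')[85:185,190:290];c=cv2.imread('pics/w2.png')[169:219,209:259]
f=lambda m,h:cv2.resize(m,(h*m.shape[1]//m.shape[0],h),interpolation=cv2.INTER_CUBIC)
cv2.imwrite('pics/l.png',np.vstack([np.hstack([f(a,300),f(c,300)]),np.hstack([f(b,300),np.zeros((300,300,3),np.uint8)])]))
# latch tool angles
for t in ['w1','w2','w4','w5','w6']:
    K,p,R=load(t); x=R[:,1];print(t,'tool yaw',np.degrees(np.arctan2(*(R[:,1])[1::-1])),p)
E
```

```text
19.6667
pos [558.0486 -52.3455 125.3051] F [ 5.1451 -3.3648 -0.9038] M [-0.8893 -1.6415  0.0474] yaw -127.77560645567866 g 0.11541889860649042 std [0. 0. 0. 0. 0. 0.]
w1 tool yaw -87.01534522605219 [ 0.56261774 -0.13345253  0.41606042]
w2 tool yaw -87.32152418725308 [ 0.56050616 -0.1365942   0.34609227]
w4 tool yaw -114.52763227250998 [ 0.52483782 -0.12552382  0.26275863]
w5 tool yaw -122.25662317091587 [ 0.51524138 -0.12044837  0.26265794]
w6 tool yaw -124.9558318517505 [ 0.51209513 -0.11837952  0.26266256]
```

View pics/l.png

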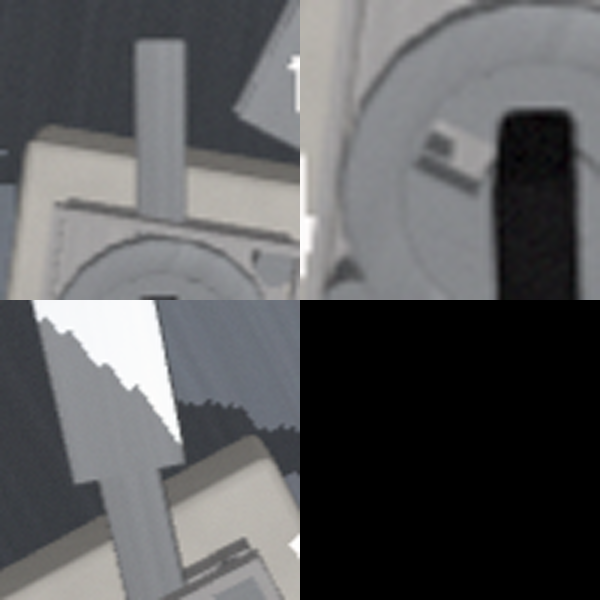

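```bash
python3 - <<'E'
from h import *
A=lambda x,y:(215+x/(300/70),95+y/(300/70)); B=lambda x,y:(190+x/3,85+(y-300)/3)
ax=np.array([.5581,-.0530])
def ang(t,p,q,z):
    a=atz(t,p,z);b=atz(t,q,z);g=lambda v:round(float(np.degrees(np.arctan2(v[1],v[0]))),2)
    return 'line',g((b-a)[:2]),'radial',g(b[:2]-ax),a[:2],b[:2],np.linalg.norm(b[:2]-ax)
for z in (.070,.078):
    print(ang('w1',A(161,215),A(160.5,40),z)); print(ang('w6',B(156,592),B(130,475),z))
    for e in [((137,215),(135,40)),((185,215),(186,40))]: print(ang('w1',A(*e[0]),A(*e[1]),z))
    for e in [((127,600),(100,482)),((185,580),(160,467))]: print(ang('w6',B(*e[0]),B(*e[1]),z))
# keeper edges in w6
    for e in [((75,485),(35,320)),((183,462),(158,305))]: print('keep',ang('w6',B(*e[0]),B(*e[1]),z))
# notch edges w2
N=lambda x,y:(209+(x-300)/6,169+y/6)
for e in [((500,152),(435,120)),((478,193),(415,162)),((490,172),(425,141))]: print('notch',ang('w2',N(*e[0]),N(*e[1]),.092))
E
```

```text
('line', -86.84, 'radial', -86.9, array([ 0.55961271, -0.08172523]), array([ 0.56195146, -0.12404563]), np.float64(0.07114994590203778))
('line', -113.38, 'radial', -112.61, array([ 0.54728033, -0.07983197]), array([ 0.53750514, -0.10244635]), np.float64(0.05356388857106462))
('line', -86.64, 'radial', -81.94, array([ 0.56562982, -0.08140922]), array([ 0.56811679, -0.12371998]), np.float64(0.0714258450182875))
('line', -87.04, 'radial', -91.86, array([ 0.55359509, -0.08204127]), array([ 0.5557856, -0.1243713]), np.float64(0.07140881891966745))
('line', -113.54, 'radial', -106.03, array([ 0.55319891, -0.08187718]), array([ 0.54323663, -0.10474879]), np.float64(0.0538410335231468))
('line', -112.91, 'radial', -119.18, array([ 0.5409032, -0.0784929]), array([ 0.53168255, -0.10031491]), np.float64(0.05419024401470053))
keep ('line', -113.21, 'radial', -105.42, array([ 0.54768994, -0.10712909]), array([ 0.53501926, -0.13667142]), np.float64(0.08679646944085147))
keep ('line', -115.96, 'radial', -121.18, array([ 0.52736579, -0.09850449]), array([ 0.51424225, -0.12546432]), np.float64(0.084
[... 872 characters left out ...]
, 'radial', -106.16, array([ 0.54621193, -0.10759624]), array([ 0.53406737, -0.13591188]), np.float64(0.08632465947593475))
keep ('line', -115.96, 'radial', -121.34, array([ 0.5267317 , -0.09932976]), array([ 0.51415309, -0.12517014]), np.float64(0.08449768860088762))
notch ('line', -24.68, 'radial', -30.97, array([ 0.56425181, -0.05796813]), array([ 0.57332387, -0.06213718]), np.float64(0.017755401490546732))
notch ('line', -24.87, 'radial', -9.5, array([ 0.56706752, -0.05188282]), array([ 0.57590368, -0.05597861]), np.float64(0.018051127012752095))
notch ('line', -24.04, 'radial', -20.18, array([ 0.56551987, -0.05501412]), array([ 0.57460957, -0.05906795]), np.float64(0.01758936355814388))
```

```bash
for i in 1 2; do python3 -m jog '{"delta_pos":[[0,0,0],[0,0,0],[0,0,0]],"rot":[[0,0,-0.6],[0,0,0],[0,0,0]],"grip":[0,0,0]}' | head -1; python3 s.py; done
```

```text
time_s: 19.92
19.9167
pos [558.0998 -52.3991 125.3051] F [ 5.7128 -3.6044 -0.0151] M [-1.011  -1.6852  0.0809] yaw -128.3574237753433 g 0.10935543753456554 std [0. 0. 0. 0. 0. 0.]
time_s: 20.17
20.1667
pos [558.1654 -52.462  125.3143] F [ 4.9186 -3.6303 -1.0673] M [-1.1149 -1.689   0.0976] yaw -128.95498703146106 g 0.11343635272962228 std [0. 0. 0. 0. 0. 0.]
```

```bash
python3 -m jog '{"delta_pos":[[0,0,0],[0,0,0],[0,0,0],[0,0,0],[0,0,0],[0,0,0],[0,0,0],[0,0,0],[0,0,0],[0,0,0]],"rot":[[0,0,5],[0,0,5],[0,0,5],[0,0,5],[0,0,5],[0,0,5],[0,0,5],[0,0,5],[0,0,5],[0,0,0]],"grip":[0,0,0,0,0,0,0,0,0,0]}'|head -1; python3 s.py
python3 -m jog '{"delta_pos":[[0,0,0],[0,0,0],[0,0,0],[0,0,0],[0,0,0],[0,0,0],[0,0,0],[0,0,0],[0,0,0],[0,0,0]],"rot":[[0,0,5],[0,0,5],[0,0,5],[0,0,5],[0,0,5],[0,0,5],[0,0,5],[0,0,5],[0,0,3],[0,0,0]],"grip":[0,0,0,0,0,0,0,0,0,0]}'|head -1; python3 s.py
python3 -m jog '{"delta_pos":[[0,0,0],[0,0,0]],"rot":[[0,0,0],[0,0,0]],"grip":[0,0]}'|head -1; python3 s.py
```

```text
time_s: 21.0
21.0
pos [557.7044 -51.5189 124.9699] F [ 4.4571  0.3962 -1.191 ] M [ 0.197  -1.342  -0.0398] yaw -83.90517064099693 g 0.11343704855736285 std [0. 0. 0. 0. 0. 0.]
time_s: 21.83
21.8333
pos [558.0346 -51.6481 125.1883] F [ 4.7327  1.1597 -0.3358] M [ 0.2279 -1.424   0.0118] yaw -41.04811893869938 g 0.11051361999622923 std [0. 0. 0. 0. 0. 0.]
time_s: 22.0
22.0
pos [557.9262 -51.865  125.1798] F [ 4.9166  0.3882 -0.9248] M [ 0.1964 -1.4107  0.0223] yaw -41.09199184859593 g 0.11161960397717446 std [0. 0. 0. 0. 0. 0.]
```

```bash
sed -i "s/^a=np.array/print(s['ee_rot'][:,2],s['joints']);a=np.array/" s.py; python3 s.py; python3 -m jog '{"delta_pos":[[0.6,0,0],[0,0,0],[0,0,0]],"rot":[[0,0,0],[0,0,0],[0,0,0]],"grip":[0,0,0]}'|head -1; python3 s.py
```

```text
[ 0.0001  0.0003 -1.    ] [ 11.2503  22.6427 -18.0959  -0.0223 -49.2502  37.6723]
22.0
pos [557.9262 -51.865  125.1798] F [ 4.9166  0.3882 -0.9248] M [ 0.1964 -1.4107  0.0223] yaw -41.09199184859593 g 0.11161960397717446 std [0. 0. 0. 0. 0. 0.]
time_s: 22.25
[-0.0012 -0.     -1.    ] [ 11.22    22.6838 -18.0427  -0.0143 -49.3425  37.7757]
22.25
pos [557.9571 -52.1789 125.1091] F [ 3.0755  1.4957 -0.4813] M [ 0.2085 -0.8925 -0.0029] yaw -41.01364170868677 g 0.11035514486767475 std [0. 0. 0. 0. 0. 0.]
```

```bash
python3 -m jog '{"delta_pos":[[0.6,0.2,0],[0,0,0],[0,0,0],[0,0,0]],"rot":[[0,0,0],[0,0,0],[0,0,0],[0,0,0]],"grip":[0,0,0,0]}'|head -1; python3 s.py;  python3 -m jog '{"delta_pos":[[0,0,0],[0,0,0]],"rot":[[0,0,3],[0,0,0]],"grip":[0,0]}'|head -1; python3 s.py
```

```text
time_s: 22.58
[-0.0024 -0.0003 -1.    ] [ 11.2209  22.7375 -17.9922  -0.0095 -49.4065  37.7982]
22.5833
pos [558.1096 -52.1577 124.8969] F [ 0.9018 -0.0936  0.3091] M [-0.0939 -0.2456 -0.0148] yaw -40.98717654496991 g 0.11346645653069592 std [0. 0. 0. 0. 0. 0.]
time_s: 22.75
[-0.0021 -0.0002 -1.    ] [ 11.227   22.7419 -17.99    -0.0192 -49.3885  40.8533]
22.75
pos [558.1952 -52.0454 124.8467] F [ 1.5019  1.1741 -0.3226] M [-0.066  -0.1847 -0.0017] yaw -37.932298948160565 g 0.11210833671082818 std [0. 0. 0. 0. 0. 0.]
```

```bash
for i in 1 2 3 4 5; do python3 -m jog '{"delta_pos":[[0,0,0],[0,0,0],[0,0,0]],"rot":[[0,0,1.5],[0,0,0],[0,0,0]],"grip":[0,0,0]}'|head -1; python3 s.py|grep pos; done
```

```text
time_s: 23.0
pos [558.2371 -52.0377 124.8335] F [-0.8069 -0.4391  0.0816] M [-0.0564 -0.0285 -0.0017] yaw -36.56277022947093 g 0.11420861252245486 std [0. 0. 0. 0. 0. 0.]
time_s: 23.25
pos [558.3252 -52.0117 124.8808] F [-0.0092 -0.2255 -1.6209] M [-0.0349  0.1927 -0.0166] yaw -35.05290858309124 g 0.10819926161026598 std [0. 0. 0. 0. 0. 0.]
time_s: 23.5
pos [558.6814 -51.9466 125.0514] F [ 0.2189 -0.0022 -1.1593] M [-0.0283  0.1394  0.0297] yaw -33.5367520679708 g 0.10925271639495379 std [0. 0. 0. 0. 0. 0.]
time_s: 23.75
pos [558.9062 -51.9308 125.1844] F [ 0.4259 -0.3674 -1.1124] M [-0.0385  0.1427 -0.0267] yaw -32.03586484404407 g 0.1126182464290231 std [0. 0. 0. 0. 0. 0.]
time_s: 24.0
pos [558.9973 -51.912  125.2023] F [-0.4541 -0.1951 -0.9227] M [-0.0767  0.1724  0.0495] yaw -30.536886911835573 g 0.11163095040536038 std [0. 0. 0. 0. 0. 0.]
```

```bash
for i in 1 2 3 4; do python3 -m jog '{"delta_pos":[[0,0,0],[0,0,0],[0,0,0]],"rot":[[0,0,0.8],[0,0,0],[0,0,0]],"grip":[0,0,0]}'|head -1; python3 s.py|grep pos; done
```

```text
time_s: 24.25
pos [559.0616 -51.8835 125.2564] F [-0.3999 -1.4453 -0.5904] M [-0.0346  0.1612  0.0216] yaw -29.681017131019146 g 0.11142446138663663 std [0. 0. 0. 0. 0. 0.]
time_s: 24.5
pos [559.0653 -51.9042 125.2522] F [-0.0837  0.1178 -1.6298] M [-0.0371  0.1272  0.0032] yaw -28.86629288971731 g 0.1118063859110738 std [0. 0. 0. 0. 0. 0.]
time_s: 24.75
pos [559.0587 -51.8854 125.2502] F [-0.4478 -0.0312 -0.8403] M [-0.0137  0.1381 -0.0173] yaw -28.061289832336584 g 0.1133045737342865 std [0. 0. 0. 0. 0. 0.]
time_s: 25.0
pos [559.0814 -51.9067 125.2537] F [-0.173  -1.2038 -0.8238] M [-0.0903  0.1483 -0.011 ] yaw -27.262827245000288 g 0.11395148537241258 std [0. 0. 0. 0. 0. 0.]
```

```bash
for i in 1 2 3 4; do python3 -m jog '{"delta_pos":[[0,0,0],[0,0,0],[0,0,0]],"rot":[[0,0,0.8],[0,0,0],[0,0,0]],"grip":[0,0,0]}'|head -1; python3 s.py|grep pos; done
```

```text
time_s: 25.25
pos [559.0549 -51.9036 125.2533] F [-0.1944  0.5942 -0.1348] M [-0.0207  0.1547  0.0186] yaw -26.459731936922328 g 0.11506533395351455 std [0. 0. 0. 0. 0. 0.]
time_s: 25.5
pos [559.0618 -51.9006 125.2439] F [ 0.6634 -0.3057 -0.357 ] M [-0.0502  0.1609  0.0148] yaw -25.661997314038533 g 0.11039654186054143 std [0. 0. 0. 0. 0. 0.]
time_s: 25.75
pos [559.0687 -51.9081 125.2412] F [-0.2066 -0.0956 -0.7108] M [-0.0467  0.1761  0.0374] yaw -24.864493005343537 g 0.11427344988418006 std [0. 0. 0. 0. 0. 0.]
time_s: 26.0
pos [559.0862 -51.9    125.2406] F [ 0.0191 -0.3098 -0.4876] M [-0.0263  0.1583 -0.0323] yaw -24.06100512521561 g 0.11439653117014324 std [0. 0. 0. 0. 0. 0.]
```

```bash
for i in 1 2 3 4 5; do python3 -m jog '{"delta_pos":[[0,0,0],[0,0,0],[0,0,0]],"rot":[[0,0,0.7],[0,0,0],[0,0,0]],"grip":[0,0,0]}'|head -1; python3 s.py|grep pos; done
```

```text
time_s: 26.25
pos [559.0746 -51.9085 125.2416] F [-0.4661 -0.5223 -1.1037] M [-0.0467  0.1288  0.0033] yaw -23.363137125776916 g 0.11603832096637497 std [0. 0. 0. 0. 0. 0.]
time_s: 26.5
pos [559.0575 -51.9109 125.238 ] F [ 0.2325  0.1519 -0.0458] M [-0.0268  0.1604  0.0694] yaw -22.662257371725456 g 0.11358258354896311 std [0. 0. 0. 0. 0. 0.]
time_s: 26.75
pos [559.0494 -51.9473 125.2373] F [ 0.9177 -0.4923 -0.2165] M [-0.1084  0.1274 -0.0049] yaw -21.959916527111908 g 0.11285270755259896 std [0. 0. 0. 0. 0. 0.]
time_s: 27.0
pos [559.0548 -52.0382 125.2484] F [-0.1372 -0.7261 -0.6204] M [-0.3318  0.1802 -0.0498] yaw -21.264555473161042 g 0.11184878041916874 std [0. 0. 0. 0. 0. 0.]
time_s: 27.25
pos [558.9811 -52.1195 125.207 ] F [ 0.2716 -2.4869 -0.5251] M [-0.631   0.0939 -0.0365] yaw -20.56600713875196 g 0.11142615881693524 std [0. 0. 0. 0. 0. 0.]
```

```bash
python3 -m jog '{"delta_pos":[[0,0,0],[0,0,0.5],[0,0,0.5],[0,0,0.5],[0,0,0]],"rot":[[0,0,-0.8],[0,0,0],[0,0,0],[0,0,0],[0,0,0]],"grip":[0,0,0,0,0]}'|head -1; python3 s.py|grep pos; for i in 1 2; do python3 -m jog '{"delta_pos":[[0,0,0.5],[0,0,0.5],[0,0,0]],"rot":[[0,0,0],[0,0,0],[0,0,0]],"grip":[0,0,0]}'|head -1; python3 s.py|grep pos;done
```

```text
time_s: 27.67
pos [558.803  -51.8624 126.7079] F [-1.4963 -1.0173 -1.7839] M [-0.3725  0.3701  0.0019] yaw -21.36945751593788 g 0.1163722033589531 std [0. 0. 0. 0. 0. 0.]
time_s: 27.92
pos [558.9246 -51.8947 127.7869] F [-0.5231 -0.9781 -2.1937] M [-0.3141  0.4488 -0.071 ] yaw -21.364648769366813 g 0.11241107252697938 std [0. 0. 0. 0. 0. 0.]
time_s: 28.17
pos [559.0219 -51.9304 128.838 ] F [-0.5945 -1.4046 -1.6597] M [-0.4453  0.3863 -0.0274] yaw -21.365425682283405 g 0.11224189517416124 std [0. 0. 0. 0. 0. 0.]
```

```bash
for i in 1 2; do python3 -m jog '{"delta_pos":[[0,0,1],[0,0,1],[0,0,1],[0,0,1],[0,0,0]],"rot":[[0,0,0],[0,0,0],[0,0,0],[0,0,0],[0,0,0]],"grip":[0,0,0,0,0]}'|head -1; python3 s.py|grep pos;done; python3 -m jog '{"delta_pos":[[0,0,2],[0,0,2],[0,0,2],[0,0,2],[0,0,0]],"rot":[[0,0,0],[0,0,0],[0,0,0],[0,0,0],[0,0,0]],"grip":[0,0,0,0,0]}'|head -1; python3 s.py|grep pos
```

```text
time_s: 28.58
pos [559.1729 -51.9017 133.0745] F [-0.7592 -1.707  -1.0764] M [-0.4438  0.3594  0.0125] yaw -21.362281719966695 g 0.11625240394350414 std [0. 0. 0. 0. 0. 0.]
time_s: 29.0
pos [559.5623 -51.7097 137.2381] F [-0.1475 -0.2415 -1.4632] M [-0.0362  0.1606  0.0038] yaw -21.353018797860575 g 0.11464751132501709 std [0. 0. 0. 0. 0. 0.]
time_s: 29.42
pos [559.417  -51.8713 145.3538] F [ 0.5241  0.5921 -1.1395] M [-0.0812  0.1343 -0.0065] yaw -21.35740479103103 g 0.11203142913199006 std [0. 0. 0. 0. 0. 0.]
```

The key is out and free. I have no camera calls left, because my averaging loop used them up. I'll refine the stand's pose from the pictures already saved.

```bash
python3 -m jog '{"delta_pos":[[0,0,10],[0,0,15],[0,0,20],[0,0,10],[0,0,0]],"rot":[[0,0,0],[0,0,0],[0,0,0],[0,0,0],[0,0,0]],"grip":[0,0,0,0,0]}'|head -1; python3 s.py|grep pos
python3 - <<'E'
from h import *
t=cv2.imread('pics/top0.png')[190:230,175:211];s=cv2.imread('pics/side0.png')[248:298,200:245];w=cv2.imread('pics/w1.png')[295:345,260:335]
f=lambda m,k:cv2.resize(m,None,fx=k,fy=k,interpolation=cv2.INTER_CUBIC)
a=f(t,10);b=f(s,8);a=a[:400];print(a.shape,b.shape)
top=np.hstack([a,b]);c=f(w,4);c=cv2.copyMakeBorder(c,0,0,0,top.shape[1]-c.shape[1],cv2.BORDER_CONSTANT)
cv2.imwrite('pics/stand.png',np.vstack([top,c[:200]]))
E
```

```text
time_s: 29.83
pos [560.7725 -51.7912 203.049 ] F [ 0.1543 -0.1826 -0.574 ] M [-0.0568  0.0976 -0.0216] yaw -21.33881256461397 g 0.11358982729226623 std [0. 0. 0. 0. 0. 0.]
(400, 360, 3) (400, 360, 3)
```

View pics/stand.png

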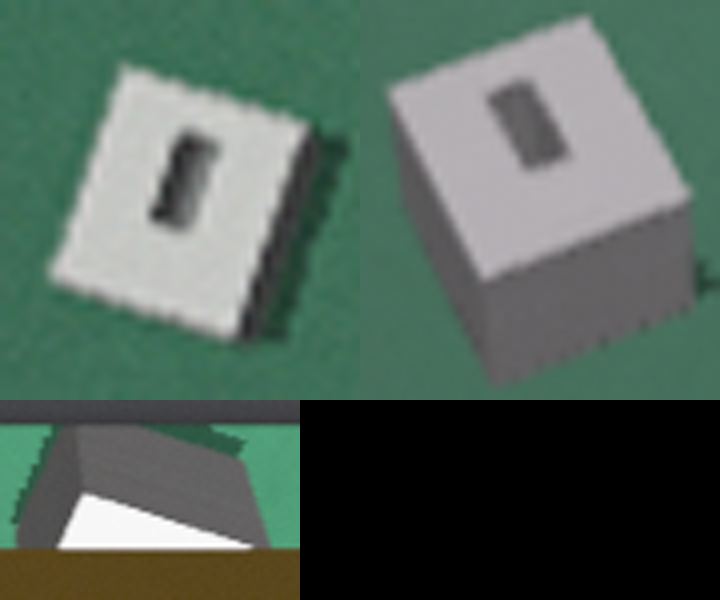

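```bash
python3 - <<'E'
from h import *
from scipy.optimize import least_squares
np.set_printoptions(precision=2,suppress=True)
o=lambda k,x0,y0,ox,oy:(lambda p:((p[0]-ox+.5)/k-.5+x0,(p[1]-oy+.5)/k-.5+y0))
T=o(10,175,190,0,0);S=o(8,200,248,360,0);W=o(4,260,295,0,400)
# order: (+x+y),(+x-y),(-x-y),(-x+y)
top=[T(p) for p in [(123,65),(313,122),(238,340),(48,278)]]; ts=[T(p) for p in [(187,130),(220,148),(185,232),(148,215)]]
side=[S(p) for p in [(692,193),(590,15),(388,92),(485,280)]]
ssl=[S(p) for p in [(570,153),(528,80),(488,97),(528,172)]]
C=np.array([[35,30],[35,-30],[-35,-30],[-35,30]])/1000; L=np.array([[15.5,7],[15.5,-7],[-15.5,-7],[-15.5,7]])/1000
# side correspondence: choose cyclic order by best fit
def pts(p,P,off):
    c,s=np.cos(p[2]),np.sin(p[2]);q=P+off;return np.c_[p[0]+c*q[:,0]-s*q[:,1],p[1]+s*q[:,0]+c*q[:,1],np.full(4,.05)]
def res(p,use,roll):
    b=[];f=lambda tag,X,o:b.extend(np.ravel([proj(tag,x)-np.array(u) for x,u in zip(X,o)]))
    A=pts(p,C,0);B=pts(p,L,np.array([p[3],p[4]]))
    if 't' in use: f('top0',A,top);f('top0',B,ts)
    if 's' in use: f('side0',A,np.roll(side,roll,0));f('side0',B,np.roll(ssl,roll,0))
    if 'w' in use: b.extend(proj('w1',A[1])-np.array(W((83,492))))
    return np.array(b)
for use,rolls in [('t',[0]),('s',[0,1,2,3]),('ts',[0,1,2,3]),('tsw',[0,1,2,3])]:
    best=min((least_squares(res,[.485,.188,-.3,.0065,0],args=(use,k),x_scale=[.01,.01,.1,.01,.01]) for k in rolls),key=lambda z:z.cost)
    p=best.x;c,s=np.cos(p[2]),np.sin(p[2]);R=np.array([[c,-s],[s,c]])
    print(use,p[:2]*1e3,'yaw',np.degrees(p[2]),'slot off',p[3:]*1e3,'rms px',np.sqrt(np.mean(best.fun**2)),'slot ctr',(p[:2]+R@p[3:])*1e3,'key axis',(p[:2]+R@(p[3:]-[.0065,0]))*1e3)
n=atz('w1',W((83,492)),.05);e=atz('w1',W((255,547)),.05);print('w1 corner',n*1e3,np.degrees(np.arctan2(*(n-e)[1::-1])))
cs=pts(p,C,0)[1];print('fit corner',cs*1e3)
E
```

```text
t [485.63 190.56] yaw -17.966021481139897 slot off [6.27 0.74] rms px 0.4076302739674557 slot ctr [491.83 189.34] key axis [485.64 191.34]
s [487.87 190.39] yaw 31.663919826742053 slot off [ 3.36 -1.46] rms px 12.706238920068916 slot ctr [491.49 190.91] key axis [485.96 187.5 ]
ts [486.89 190.18] yaw -6.145955779536415 slot off [4.86 0.62] rms px 9.284312274559252 slot ctr [491.79 190.28] key axis [485.33 190.98]
tsw [484.85 189.62] yaw -10.657319847575016 slot off [6.7  1.92] rms px 9.044934251959143 slot ctr [491.79 190.26] key axis [485.4  191.47]
w1 corner [509.8  151.68  50.  ] -17.644680903468004
fit corner [513.7  153.66  50.  ]
```

```bash
python3 - <<'E'
from h import *
from scipy.optimize import least_squares
np.set_printoptions(precision=2,suppress=True)
o=lambda k,x0,y0,ox,oy:(lambda p:((p[0]-ox+.5)/k-.5+x0,(p[1]-oy+.5)/k-.5+y0))
T=o(10,175,190,0,0);S=o(8,200,248,360,0);W=o(4,260,295,0,400)
O={'t':('top0',[T(p) for p in [(123,65),(313,122),(238,340),(48,278)]],[T(p) for p in [(187,130),(220,148),(185,232),(148,215)]]),
's':('side0',[S(p) for p in [(388,92),(590,15),(692,193),(485,280)]],[S(p) for p in [(488,97),(528,80),(570,153),(528,172)]])}
C=np.array([[35,30],[35,-30],[-35,-30],[-35,30]])/1000; L=np.array([[15.5,7],[15.5,-7],[-15.5,-7],[-15.5,7]])/1000
def pts(p,P,off):
    c,s=np.cos(p[2]),np.sin(p[2]);q=P+off;return np.c_[p[0]+c*q[:,0]-s*q[:,1],p[1]+s*q[:,0]+c*q[:,1],np.full(4,p[5])]
def res(p,use):
    b=[(p[5]-.05)*300]
    for u in use:
        if u=='w': b.extend(proj('w1',pts(p,C,0)[1])-np.array(W((83,492))));continue
        tag,A,B=O[u]
        for X,q in zip(np.r_[pts(p,C,0),pts(p,L,p[3:5])],A+B): b.extend(proj(tag,X)-np.array(q))
    return np.array(b)
for use in ['t','s','ts','tsw']:
    best=least_squares(res,[.485,.188,-.3,.0065,0,.05],args=(use,),x_scale=[.01,.01,.1,.01,.01,.01])
    p=best.x;c,s=np.cos(p[2]),np.sin(p[2]);R=np.array([[c,-s],[s,c]])
    print(use,p[:2]*1e3,'yaw',np.degrees(p[2]),'slot off',p[3:]*1e3,'rms',np.sqrt(np.mean(best.fun**2)),'slot ctr',(p[:2]+R@p[3:5])*1e3,'key axis',(p[:2]+R@(p[3:5]-[.0065,0]))*1e3)
# plate centre in each camera at .092
Q=o(5,250,160,0,0);U=o(4,240,160,0,300)
print('plate',atz('top0',Q((107,126)),.092)*1e3,atz('side0',U((143,406)),.092)*1e3)
E
```

```text
t [485.62 190.54] yaw -17.96599768666598 slot off [ 6.27  0.74 50.12] rms 0.39536296872283994 slot ctr [491.81 189.32] key axis [485.63 191.32]
s [485.09 192.62] yaw -17.03974741105202 slot off [ 6.56  0.25 49.67] rms 0.32205072220898917 slot ctr [491.44 190.94] key axis [485.22 192.85]
ts [486.06 191.52] yaw -17.383561287362667 slot off [ 6.44  0.43 48.08] rms 0.4005929727220238 slot ctr [492.33 190.01] key axis [486.13 191.95]
tsw [485.65 191.72] yaw -17.519817602785444 slot off [ 6.68  0.42 48.55] rms 0.39868235009367153 slot ctr [492.14 190.11] key axis [485.95 192.07]
plate [558.31 -52.82  92.  ] [557.83 -51.24  92.  ]
```

```bash
python3 -m jog '{"delta_pos":[[-4,12,0],[-8,27,0],[-8,27,0],[-8,27,0],[-8,27,0],[-8,27,0],[-8,27,0],[-8,27,0],[-8,27,0],[-5,15,0]],"rot":[[0,0,0.4],[0,0,0.4],[0,0,0.4],[0,0,0.4],[0,0,0.4],[0,0,0.4],[0,0,0.4],[0,0,0.4],[0,0,0.4],[0,0,0.4]],"grip":[0,0,0,0,0,0,0,0,0,0]}'|head -1; python3 -m jog '{"delta_pos":[[0,0,-15],[0,0,-15],[0,0,-15],[0,0,-15],[0,0,0],[0,0,0],[0,0,0],[0,0,0]],"rot":[[0,0,0],[0,0,0],[0,0,0],[0,0,0],[0,0,0],[0,0,0],[0,0,0],[0,0,0]],"grip":[0,0,0,0,0,0,0,0]}'|head -1; python3 s.py
```

```text
time_s: 30.67
time_s: 31.33
[ 0.0013  0.0008 -1.    ] [ 39.2918  18.3002 -22.378    0.015  -49.2326  33.3502]
31.3333
pos [486.439  191.4788 140.567 ] F [ 0.3827 -1.3039 -0.6658] M [-0.0968  0.1248 -0.018 ] yaw -17.348221008772704 g 0.1178537030192723 std [0. 0. 0. 0. 0. 0.]
```

```bash
python3 -m jog '{"delta_pos":[[0,0,-8],[0,0,-8],[0,0,-6],[0,0,-2],[0,0,0]],"rot":[[0,0,0],[0,0,0],[0,0,0],[0,0,0],[0,0,0]],"grip":[0,0,0,0,0]}'|head -1;python3 s.py|grep pos; for i in 1 2 3; do python3 -m jog '{"delta_pos":[[0,0,-1],[0,0,-1],[0,0,0]],"rot":[[0,0,0],[0,0,0],[0,0,0]],"grip":[0,0,0]}'|head -1;python3 s.py|grep pos; done
```

```text
time_s: 31.75
pos [485.5844 190.6739 114.7358] F [-0.706   0.397  -0.1929] M [-0.1335  0.1621 -0.0479] yaw -17.373627690119104 g 0.12059933658390239 std [0. 0. 0. 0. 0. 0.]
time_s: 32.0
pos [486.144  191.1377 113.7631] F [-0.028  -0.2524 -1.1704] M [-0.07    0.1304 -0.0352] yaw -17.3674393514939 g 0.11231697442595696 std [0. 0. 0. 0. 0. 0.]
time_s: 32.25
pos [485.9896 191.0537 111.6726] F [-0.3696 -0.6034 -0.2608] M [-0.0393  0.0976 -0.0041] yaw -17.37004258124933 g 0.11307554952383496 std [0. 0. 0. 0. 0. 0.]
time_s: 32.5
pos [485.9542 191.0294 109.5324] F [ 0.1033  0.6881 -0.8014] M [-0.0632  0.1158 -0.0414] yaw -17.367087831187717 g 0.1134478387924831 std [0. 0. 0. 0. 0. 0.]
```

```bash
for i in 1 2 3 4; do python3 -m jog '{"delta_pos":[[0,0,-1],[0,0,-1],[0,0,0]],"rot":[[0,0,0],[0,0,0],[0,0,0]],"grip":[0,0,0]}'|head -1;python3 s.py|grep pos; done
```

```text
time_s: 32.75
pos [485.9315 191.0187 107.5084] F [0.5465 0.4137 0.1095] M [-0.0649  0.1781  0.0541] yaw -17.366181098430637 g 0.10984400602311906 std [0. 0. 0. 0. 0. 0.]
time_s: 33.0
pos [485.9373 191.0302 105.5155] F [-0.5879  0.3596 -1.0385] M [-0.0514  0.0995 -0.0255] yaw -17.368921674574242 g 0.11263577153101305 std [0. 0. 0. 0. 0. 0.]
time_s: 33.25
pos [485.9417 191.01   103.5105] F [-0.2958 -0.2363 -0.047 ] M [-0.1255  0.1645 -0.0594] yaw -17.369058472952737 g 0.11395733276427528 std [0. 0. 0. 0. 0. 0.]
time_s: 33.5
pos [485.9471 191.0083 101.529 ] F [ 0.009  -0.1363 -0.1789] M [-0.0595  0.154  -0.0123] yaw -17.371353188920217 g 0.11306474241652967 std [0. 0. 0. 0. 0. 0.]
```

```bash
for i in 1 2 ; do python3 -m jog '{"delta_pos":[[0,0,-1],[0,0,-1],[0,0,0]],"rot":[[0,0,0],[0,0,0],[0,0,0]],"grip":[0,0,0]}'|head -1;python3 s.py|grep pos; done
```

```text
time_s: 33.75
pos [485.968  191.0415  99.5554] F [ 0.3062 -0.1926 -0.4038] M [-0.0504  0.1008  0.0386] yaw -17.364420306465647 g 0.11303014915231512 std [0. 0. 0. 0. 0. 0.]
time_s: 34.0
pos [485.9284 191.0275  97.5168] F [-0.3974 -0.3475 -1.2946] M [-0.0919  0.1685 -0.0092] yaw -17.367604012413874 g 0.11233768152230134 std [0. 0. 0. 0. 0. 0.]
```

```bash
for i in 1 2 ; do python3 -m jog '{"delta_pos":[[0,0,-2],[0,0,-2],[0,0,-1],[0,0,0]],"rot":[[0,0,0],[0,0,0],[0,0,0],[0,0,0]],"grip":[0,0,0,0]}'|head -1;python3 s.py|grep pos; done;  for i in 1 2 3 4; do python3 -m jog '{"delta_pos":[[0,0,-0.7],[0,0,0],[0,0,0]],"rot":[[0,0,0],[0,0,0],[0,0,0]],"grip":[0,0,0]}'|head -1;python3 s.py|grep pos; done
```

```text
time_s: 34.33
pos [485.8685 190.9383  92.374 ] F [ 0.5377 -0.0031 -1.0618] M [-0.0668  0.1463 -0.0461] yaw -17.368515260981162 g 0.10977507067274553 std [0. 0. 0. 0. 0. 0.]
time_s: 34.67
pos [485.875  190.9673  87.3895] F [ 0.1553  0.0745 -1.0205] M [-0.0955  0.1905  0.0204] yaw -17.369886969332253 g 0.1163540314760462 std [0. 0. 0. 0. 0. 0.]
time_s: 34.92
pos [486.1002 191.1085  87.0463] F [ 0.2951 -0.1358  0.1297] M [-0.0637  0.1321 -0.0413] yaw -17.36430812567125 g 0.11308992140444268 std [0. 0. 0. 0. 0. 0.]
time_s: 35.17
pos [486.0654 191.0929  86.341 ] F [-0.1827  0.0571 -0.8551] M [-0.0548  0.1577 -0.0138] yaw -17.36116579786161 g 0.11494090599563671 std [0. 0. 0. 0. 0. 0.]
time_s: 35.42
pos [486.0444 191.0882  85.6118] F [ 0.3269 -0.0001 -0.3326] M [-0.0609  0.1676  0.0033] yaw -17.364536628826123 g 0.11376245544937545 std [0. 0. 0. 0. 0. 0.]
time_s: 35.67
pos [486.0473 191.0784  84.8967] F [-0.2114  0.2061 -0.4545] M [-0.0536  0.1703 -0.0165] yaw -17.368114626717013 g 0.11397119416542824 std [0. 0. 0. 0. 0. 0.]
```

```bash
for i in 1 2 3 4 5 6; do python3 -m jog '{"delta_pos":[[0,0,-0.5],[0,0,0],[0,0,0]],"rot":[[0,0,0],[0,0,0],[0,0,0]],"grip":[0,0,0]}'|head -1;python3 s.py|grep pos; done
```

```text
time_s: 35.92
pos [486.036  191.0684  84.4103] F [ 0.1248 -0.1235  0.5661] M [-0.0502  0.1765  0.0167] yaw -17.365759511119638 g 0.1139302831980041 std [0. 0. 0. 0. 0. 0.]
time_s: 36.17
pos [486.0442 191.0887  83.9217] F [ 0.0956 -1.2257 -0.1154] M [-0.052   0.1498 -0.0445] yaw -17.36289647368263 g 0.1127349032299089 std [0. 0. 0. 0. 0. 0.]
time_s: 36.42
pos [486.0485 191.0903  83.4049] F [ 0.1305  0.5508 -1.4739] M [-0.0445  0.1355 -0.0176] yaw -17.362819434165594 g 0.1122272056768298 std [0. 0. 0. 0. 0. 0.]
time_s: 36.67
pos [486.0378 191.1014  82.921 ] F [ 0.1931  0.6111 -0.4451] M [-0.0437  0.1333  0.0362] yaw -17.36530537820408 g 0.11344843900098062 std [0. 0. 0. 0. 0. 0.]
time_s: 36.92
pos [486.1478 191.1125  82.7029] F [-0.911   0.06    1.8953] M [-0.1293  0.3501 -0.0269] yaw -17.36196921633539 g 0.11340291756163291 std [0. 0. 0. 0. 0. 0.]
time_s: 37.17
pos [486.1951 191.1439  82.6384] F [-0.6715  0.0389  5.26  ] M [-0.1998  0.6896  0.0515] yaw -17.34913445749582 g 0.11296007261092385 std [0. 0. 0. 0. 0. 0.]
```

The contact height of 82.7 mm matches the shoulder-on-top prediction. Release and retreat.

```bash
python3 -m jog '{"delta_pos":[[0,0,0],[0,0,0],[0,0,0],[0,0,0],[0,0,0],[0,0,0],[0,0,0],[0,0,0]],"rot":[[0,0,0],[0,0,0],[0,0,0],[0,0,0],[0,0,0],[0,0,0],[0,0,0],[0,0,0]],"grip":[12,14,18,24,32,40,50,50]}'|head -1;python3 s.py|grep pos
python3 -m jog '{"delta_pos":[[0,0,3],[0,0,5],[0,0,10],[0,0,15],[0,0,20],[0,0,25],[0,0,25],[0,0,20],[0,0,0],[0,0,0]],"rot":[[0,0,0],[0,0,0],[0,0,0],[0,0,0],[0,0,0],[0,0,0],[0,0,0],[0,0,0],[0,0,0],[0,0,0]],"grip":[50,50,50,50,50,50,50,50,50,50]}'|head -1;python3 s.py|grep pos
```

```text
time_s: 37.83
pos [486.0847 191.0994  81.876 ] F [ 0.3122 -1.2903  0.6656] M [-0.0669  0.1951 -0.0451] yaw -17.36750803394147 g 0.4459461973000653 std [0. 0. 0. 0. 0. 0.]
time_s: 38.67
pos [486.5657 191.5458 207.1857] F [-1.1066  0.5668 -0.754 ] M [-0.0634  0.1679  0.0255] yaw -17.365899431928582 g 0.5014265005891692 std [0. 0. 0. 0. 0. 0.]
```

```bash
python3 -c "
from station import finish_job
print(finish_job())"
```

```text
the job is handed in; nothing more can be done
None
```

I turned the latch across, drew the key out at its release position and stood it in the stand's slot. I let go, backed off to 207 mm and handed the job in at about 38.7 s. The final pose has not been seen in a picture: I used up all 200 camera calls early by calling the camera repeatedly to average sensor readings. From the latch stop onward I worked from force and position readings and the pictures already saved.

- **Latch:** I turned the key clockwise until the force and moment began rising steadily, from about -126° tool yaw. At -125° the wrist picture showed the latch had turned 26.5° and lay nearly along the keeper. I then went about 4° further with the torque staying at or below about 0.1 N m. The full 0.5 rad is inferred from that, not measured.
- **Release:** Turning back, the key met the stop at about -22°, and the notch measured about -24° in the image. It then rose freely, with under about 2.5 N of pull.
- **Stand:** The key went into the slot with no side force. Its shoulder touched at 82.7 mm TCP height, exactly as predicted, and I pressed it with about 5 N before letting go.
- **Disagreement:** From the latch stop back to the release stop the tool turned about 104°, against 98.6° in the description. I put this down to the key's play and the give in the arm and grip under the latch load, but did not confirm it.
- **Bystanders:** I never went near the screwdriver, weight, sample or cup. I did not check them again afterwards.

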